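# Set the length stop from the master tool

## Task

Set the length stop of the tool-setting stand from the master that stands in its sleeve, a collet holder with an end mill: swing the arm round over the end mill until it meets its stop pin, slide the stop rod slowly down until its foot just touches the end of the mill, and then lock it there by pressing the clamp lever fully down. Feel for the contact, carbide chips easily: never press the foot on the mill with more than about 2 kg (20 N). The foot must still be touching when you let go; do not touch the master yourself or disturb anything else on the bench.

Things in the scene. Friction and masses are not known exactly. Their poses are not given: they have to be found in the camera images.
- stand: Tool-setting stand, fixed to the bench. Origin: on the vertical axis of the setting sleeve, at bench level; z up, x from the sleeve to the column. Steel base plate 260 x 170 x 20 mm (x -60 to 200, y -85 to 85 mm). Dark sleeve, 44 mm in diameter, top at z = 60 mm, holds the master. Round column, 28 mm in diameter, at x = 150 mm, top at z = 205 mm; it carries the grey arm.
- stop_arm (a joint): Turn of the arm about the column, rad. 0 = against the stop pin: arm along the stand's -x, rod exactly over the sleeve. Grows as the arm is swung aside, counter-clockwise from above (rod goes to the stand's -y side). Starts at 0.5 to 0.95. Friction 0.5 N m (about 3.5 N at the rod); stays where left. Most simply swung by the head of the stop rod.
- boss_top (a point): Centre of the top of the split boss at the arm's end, 150 mm from the column axis, 176 mm above the bench; the stop rod slides up and down through it. The boss is 38 mm in diameter and 30 mm tall, with two clamp ears outside it (away from the column).
- stop_rod: Upright steel stop rod, 12 mm thick, sliding in the boss and turning with the arm. Origin: centre of the underside of its flat foot (white soft-plastic disc 20 mm in diameter, 8 mm thick, gives 0.05 mm per N), z up. The foot starts 126 to 138 mm above the bench and can go down to 83 mm. Friction 5 N holds it where left: about 3 N push it down, 7 N lift it; held fast when the clamp is tight.
- rod_head (a point): Centre of the knurled head of the stop rod, 122 mm above the foot's underside: 30 mm in diameter, 26 mm tall, the place to grip the rod from above. At least 27 mm of bare rod stay free between head and boss.
- holder: The master: a straight-shank collet holder standing loose in the sleeve, with a carbide end mill, cutting end up. Origin: centre of the underside of its shoulder (30 mm in diameter), on the sleeve's top, 60 mm above the bench; its dark nut ends 25 mm above that. The mill, 10 mm in diameter, stands out of the nut by 8 to 29 mm, different each time: its flat end is 94 to 114 mm above the bench.
- clamp_lever (a joint): Clamp lever, rad. 0 = slack, pointing 50 degrees above level; 1.1 = fully down and tight, 13 degrees below level, at its end stop. Starts at 0 to 0.2. Turns about a level axis, square to the arm, through lever_pivot, and points from there away from the column, along the arm. About 5 to 9 N straight down on the knob move it; it stays where left.
- lever_knob (a point): Centre of the black ball (20 mm in diameter) at the end of the clamp lever, 60 mm from lever_pivot. From the slack position it goes down and first outward along an arc in an upright plane parallel to the arm.
- lever_pivot (a point): Point on the lever's axis in the plane of the knob: beside the boss, 174 mm from the column axis along the arm and 25 mm to its +y side (with the arm at 0, stand frame), 161 mm above the bench.
- collet: Spring collet standing on the base plate, 33 mm in diameter, 42 mm tall; bystander, leave alone.
- gauge_block: Steel gauge block 30 x 9 x 9 mm lying on the base plate; bystander, leave alone.
- loupe: Black eye loupe, 36 mm in diameter, 30 mm tall; bystander, leave alone.
- calliper: Digital calliper, 235 mm long, lying flat; bystander, leave alone.
- tube_a: Clear square tool tube with blue cap, 100 x 20 x 20 mm; bystander, leave alone.
- tube_b: Another such tube; bystander, leave alone.
- insert_box: Grey box of inserts, 90 x 36 x 22 mm; bystander, leave alone.
- key_driver: Screwdriver with orange handle, 160 mm long; bystander, leave alone.

How it is judged:
On the way, in this order (a step that is already met when the one before it is completed fails the run):
1. the arm is swung over the end mill, against its stop pin, with the clamp still slack (value of joint stop_arm below 0.03 rad and value of joint clamp_lever below 0.6 rad), for 0.1 s.
2. the foot of the stop rod touches the end of the mill, with the clamp still slack (all of step 1 and contact force between stop_rod and holder above 0.2 N), for 0.2 s.
3. the clamp lever is fully down while the foot touches the mill (value of joint clamp_lever above 1 rad and contact force between stop_rod and holder above 0.2 N), for 0.2 s.
At the end, for the whole second after the job is handed in: The arm is against its stop pin (within 0.03 rad), the clamp lever is fully down (more than 1.0 of 1.1 rad), and the foot of the stop rod rests on the end of the mill (touching, more than 0.2 N; foot over the upright holder within 6 mm), at rest and let go (all of step 3 and value of joint stop_arm below 0.03 rad and horizontal distance between stop_rod and holder below 0.006 m and angle between holder's own z axis and vertical below 0.05 rad and linear speed of stop_rod below 0.005 m/s).
It fails at once if the foot presses on the mill with more than 20 N (contact force between stop_rod and holder above 20 N).
It fails at once if the robot touches the master (contact force between any of the arm, the fingers and holder above 0.5 N).
It fails at once if a bystander is moved more than 15 mm (distance of any of collet, gauge_block, loupe, calliper, tube_a, tube_b, insert_box, key_driver from where it was at the start of the episode above 0.015 m).
It also fails if it takes over 51 s, if anything falls off the work surface, if the arm or the gripper's body presses on something with over 40 N, if the wrist force passes 120 N, or if a joint passes its speed limit or range.

## Robot

A 6-joint arm with a two-finger parallel gripper is mounted at the origin on the work surface. World frame = base frame: x ahead of the robot, y to its left, z up, the work surface at z = 0. Lengths are in m, angles in rad, forces in N, time in s.
With the tool pointing down it reaches from about 0.275 to 0.875 m from the base axis. Payload 12.5 kg.
Tool frame: the origin (TCP) lies midway between the tips of the shut fingers; the grasp point (between the pads) lies 19 mm behind it (env.pinch_z is the distance from the TCP to the grasp point, in m); x points along the fingers, z is the direction in which the jaws open and shut, and the axes are right-handed (so a half turn about x gives the same grasp; the last joint's range is limited). The gripper opens to 85 mm and grips with 20 to 120 N. Pads are 22 mm wide; open, the fingers measure 114 mm over their backs; the gripper's body (76 mm by 85 mm) begins 54 mm behind the grasp point. The pads swing forward as they close: fully open they stand 13 mm farther back than shut.
Start: joints at [1.042, 0.351, 1.652, -0, 1.139, -0.085], TCP at [0.236, 0.497, 0.231] pointing down, gripper open.
Joint ranges: [-2.75, 2.75], [-0.79, 2.1], [0.01, 2.65], [-1.57, 4.71], [0.07, 3.14], [-2.87, 2.87]. Speed limits (rad/s): [2.22, 2.22, 2.79, 3.14, 3.14, 3.14].

## Interface

Orientations are given as a unit quaternion [w, x, y, z].
In Python, from station import env gives the robot as it stands.
- The arm moves only by the tool arm_command, never from a script. Its argument "commands" is a list of rows, each an object with "jaw": the opening, from 0 (shut) to 1 (fully open); "linear": the shift along the tool's x, y, z in mm, a list of three; "twist": the turn about the tool's x in degrees. In form: [{"jaw": jaw, "linear": [dx, dy, dz], "twist": twist}, ...]. A call has 1 to 8 rows; each row is the pose to reach, as a shift and turn from the pose commanded when the call began, along the tool's axes at that moment; what a row does not reach only later rows make up. A row lasts 1/12 s, in which the tool goes at most 41.7 mm and 7.16 degrees, less where a joint would pass 70% of its speed; a pose out of reach is approached as far as the arm can. A call with a gripper value outside its range is refused whole. The fingers move at their own pace and stop on an object; "force" is the grip in N (left out, the last holds). Time passes only in rows, so rows that repeat a pose let the fingers close. It gives the time, the measured TCP pose, the force and the opening at its end, in the units of the state.
- env.observe(): the state, without advancing time (a new reading comes with each control period).
- env.get_image(name): name is "scene" or "top" or "wrist"; returns (picture, depth): 420x560x3 uint8, red, green, blue; 420x560 float32, m along the optical axis (not along the pixel's ray), 0 where there is no reading.
- env.get_calibration(name): a dict with "vertical_fov" (degrees; the focal length in pixels is half the picture's height over the tangent of half this angle, whatever the lens; pixels are square), "cx", "cy" (the principal point, pixels), "world_to_cam" (4x4, takes a point from world to camera coordinates); the wrist camera has in their place "T_tool_cam" (4x4, takes a point from camera to tool coordinates, whose origin is the TCP and whose axes are the tool frame's). Camera axes: x right, y up, looking along -z (the intrinsics and any distortion apply to the point x, -y, -z); pixel columns grow to the right and rows downward; lengths in m; the calibration is good to about 2 mm. A picture is of the moment at which its call begins: read the wrist's pose just before it. get_calibration takes no time and is no camera call.
- env.finish_job(): hands the job in, once; it reports no verdict.
The state is a dict: "time": time; "qpos": joint angles; "joint_vel": joint speeds; "tau": joint torques, N m; "eef_pos": TCP position; "ee_rot": TCP orientation; "contact_force": force on the tool from outside, world axes, zero at the start; "torque": the same for the moment, N m; "gripper_width": opening from 0.0 (shut) to 1.0 (fully open).
Only numpy, scipy, OpenCV 4.12 (cv2) and the standard library are available. Lean on these libraries where they do the work, as an engineer would, in place of code of your own. Each camera call takes 0.05 s, during which the arm holds its last target.

## Working session

There is one attempt and no reset: what is moved stays moved. The work goes in short steps, Python scripts to look and compute and a tool call to move; the robot and the scene stay as the last step left them, time stands still between calls to the robot, and variables do not carry over. Pictures are saved under pics/ and viewed, and the job is handed in when it is done.

Besides the shell and the picture viewer there is one more tool, called as a command line: name --argument value ..., lists and objects as JSON in quotes. arm_command: Moves the arm, as the interface text tells. Its arguments: {"type":"object","properties":{"commands":{"type":"array","items":{"type":"object","properties":{"jaw":{"type":"number"},"linear":{"type":"array","items":{"type":"number"}},"twist":{"type":"number"}}}},"force":{"type":"number"}},"required":["commands"]}

```bash
ls; mkdir -p pics; cat > h.py <<'E'
import numpy as np,cv2
from station import env
E
python3 - <<'E'
from h import *
s=env.observe();print(s)
for n in("scene","top","wrist"):
    im,d=env.get_image(n);cv2.imwrite(f"pics/{n}0.png",im[:,:,::-1]);np.save(f"pics/{n}0.npy",d);print(n,env.get_calibration(n))
print(env.pinch_z)
E
```

```text
pics
{'time': 0.0, 'qpos': array([ 1.04238920e+00,  3.51274422e-01,  1.65243028e+00, -1.86940136e-05,
        1.13911526e+00, -8.46099379e-02]), 'joint_vel': array([ 0.0009014 ,  0.00039269,  0.00136885, -0.00075161, -0.00107545,
        0.00072837]), 'tau': array([ 5.11594426e-04, -5.06108844e+01, -2.91395903e+01, -3.31781246e-05,
        4.65522040e-03, -1.08369198e-05]), 'eef_pos': array([0.23596885, 0.49643301, 0.23073516]), 'ee_rot': array([ 0.59739778, -0.37790719,  0.59816246,  0.37749664]), 'contact_force': array([ 0.20225369, -0.52654042, -0.00951314]), 'torque': array([0.02480294, 0.0052709 , 0.05808451]), 'gripper_width': 0.9999782337309022}
scene {'vertical_fov': 49.167322285060806, 'cx': 281.48383807154494, 'cy': 208.88558059362205, 'world_to_cam': array([[-0.50213363,  0.86477645, -0.00484883,  0.31481315],
       [-0.68562287, -0.39467817,  0.61167836,  0.24659795],
       [ 0.52705132,  0.31046874,  0.79109169, -1.70635399],
       [ 0.        ,  0.        ,  0.        ,  1.        ]])}
top {'vertical_fov': 47.40743790893046, 'cx': 292.38136126589166, 'cy': 208.9020922218561, 'world_to_cam': array([[ 1.06687118e-02, -9.99942319e-01, -1.23983208e-03,
        -4.09253563e-02],
       [ 9.87934780e-01,  1.03490042e-02,  1.54524328e-01,
        -5.41617832e-01],
       [-1.54502584e-01, -2.87344875e-03,  9.87988206e-01,
        -1.28951552e+00],
       [ 0.00000000e+00,  0.00000000e+00,  0.00000000e+00,
         1.00000000e+00]])}
wrist {'vertical_fov': 62.993982809620825, 'cx': 274.7945977714959, 'cy': 207.11458809112065, 'T_tool_cam': array([[ 1.10198964e-03,  3.11378853e-01, -9.50285218e-01,
        -1.43974470e-01],
       [-2.53822141e-04,  9.50285851e-01,  3.11378766e-01,
         8.09277393e-02],
       [ 9.99999361e-01, -1.01932745e-04,  1.12624001e-03,
        -7.17590149e-04],
       [ 0.00000000e+00,  0.00000000e+00,  0.00000000e+00,
         1.00000000e+00]])}
0.0187
```

View pics/scene0.png

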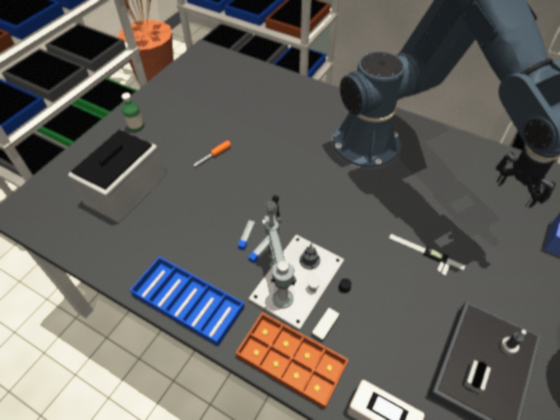

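View pics/top0.png

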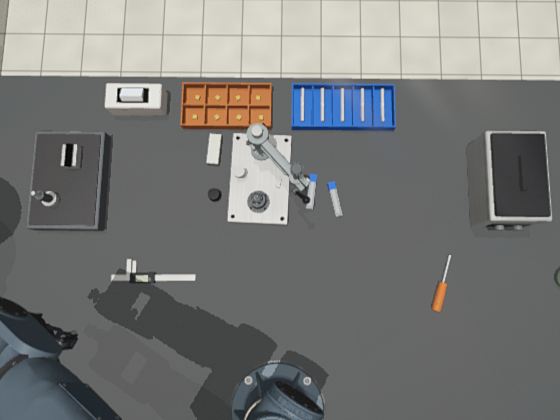

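View pics/wrist0.png

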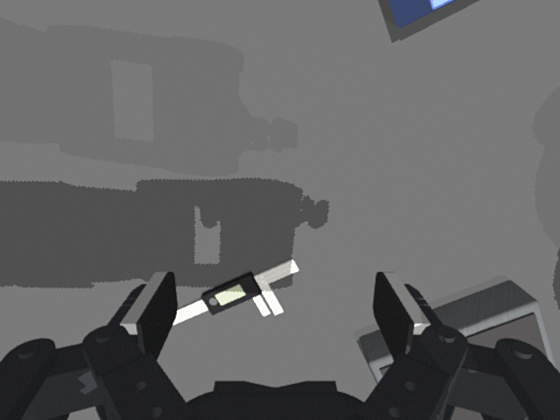

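```bash
cat >> h.py <<'E'
def deproj(name,u,v,d,T=None):
    c=env.get_calibration(name);f=210/np.tan(np.radians(c["vertical_fov"])/2)
    u=np.asarray(u,float);v=np.asarray(v,float)
    p=np.stack([(u-c["cx"])/f*d,-(v-c["cy"])/f*d,-d],-1)
    if T is None: T=np.linalg.inv(c["world_to_cam"])
    return p@T[:3,:3].T+T[:3,3]
def proj(name,P):
    c=env.get_calibration(name);f=210/np.tan(np.radians(c["vertical_fov"])/2)
    W=c["world_to_cam"];p=np.asarray(P)@W[:3,:3].T+W[:3,3]
    return np.stack([c["cx"]+f*p[...,0]/-p[...,2],c["cy"]-f*p[...,1]/-p[...,2]],-1)
def cloud(name,d,T=None):
    v,u=np.mgrid[0:420,0:560]
    return deproj(name,u,v,d,T)
E
python3 - <<'E'
from h import *
for n,(x0,y0,x1,y1) in {"top":(200,110,350,240),"scene":(220,180,370,340)}.items():
    im=cv2.imread(f"pics/{n}0.png");cv2.imwrite(f"pics/{n}0c.png",cv2.resize(im[y0:y1,x0:x1],None,fx=4 if n=="scene" else 5,fy=4 if n=="scene" else 5,interpolation=cv2.INTER_CUBIC)[:600,:800])
    d=np.load(f"pics/{n}0.npy");P=cloud(n,d)[y0:y1,x0:x1].reshape(-1,3)
    for lo,hi in((.015,.025),(.10,.14),(.165,.185),(.195,.215),(.215,.3)):
        Q=P[(P[:,2]>lo)&(P[:,2]<hi)]
        if len(Q):print(n,lo,hi,len(Q),Q.min(0).round(3),Q.max(0).round(3),Q.mean(0).round(4))
E
```

```text
top 0.015 0.025 4583 [ 0.504 -0.197  0.015] [0.841 0.235 0.025] [0.6318 0.0524 0.02  ]
top 0.1 0.14 18 [0.562 0.059 0.102] [0.707 0.089 0.139] [0.6265 0.072  0.1201]
top 0.165 0.185 846 [ 0.556 -0.077  0.165] [0.747 0.083 0.185] [0.6543 0.0043 0.1747]
top 0.195 0.215 156 [ 0.531 -0.078  0.195] [0.73  0.07  0.215] [0.657  0.0151 0.2053]
top 0.215 0.3 157 [ 0.537 -0.073  0.216] [ 0.619 -0.029  0.269] [ 0.6009 -0.0445  0.2599]
scene 0.015 0.025 4068 [ 0.503 -0.176  0.015] [0.901 0.213 0.025] [0.6571 0.0609 0.0203]
scene 0.1 0.14 59 [0.562 0.044 0.1  ] [0.739 0.089 0.139] [0.6964 0.0705 0.1235]
scene 0.165 0.185 731 [ 0.549 -0.079  0.165] [0.747 0.087 0.185] [0.6651 0.0101 0.1752]
scene 0.195 0.215 154 [ 0.533 -0.078  0.195] [0.729 0.069 0.215] [0.6623 0.015  0.2054]
scene 0.215 0.3 160 [ 0.534 -0.073  0.215] [ 0.62  -0.029  0.268] [ 0.6053 -0.0434  0.2536]
```

View pics/top0c.png

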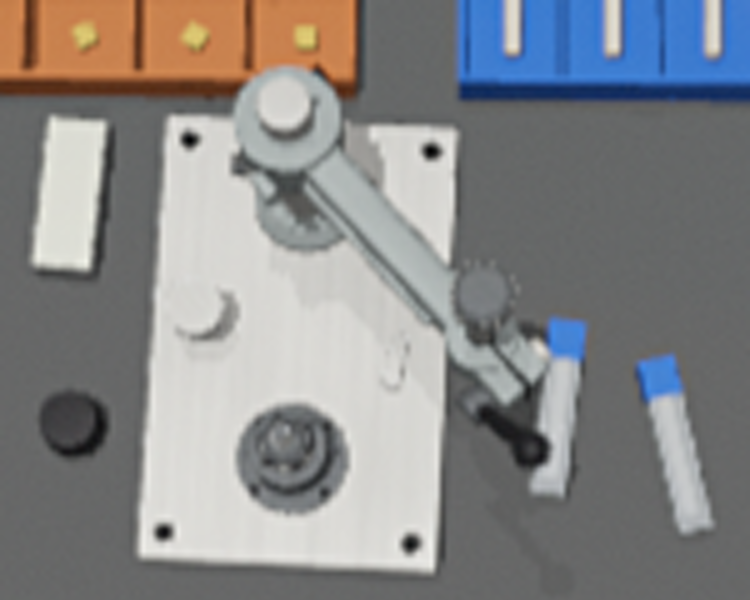

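View pics/scene0c.png

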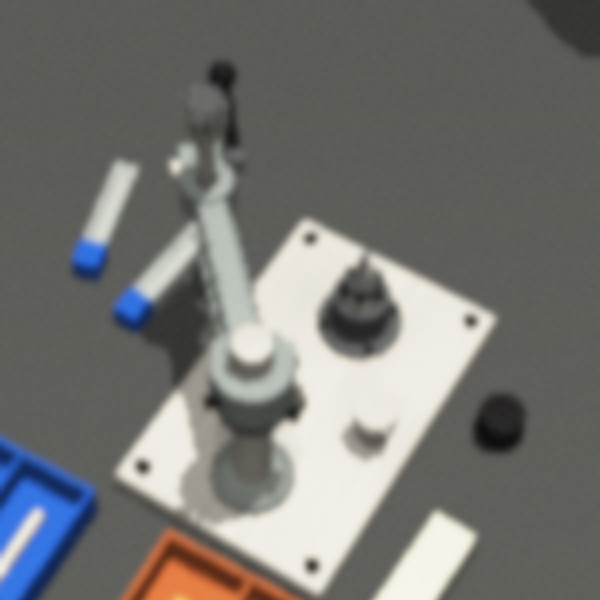

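```bash
python3 - <<'E'
from h import *
for n in("top","scene"):
    d=np.load(f"pics/{n}0.npy");P=cloud(n,d).reshape(-1,3)
    def rep(lab,c,r,lo,hi):
        Q=P[(np.hypot(P[:,0]-c[0],P[:,1]-c[1])<r)&(P[:,2]>lo)&(P[:,2]<hi)]
        if len(Q)<4:print(n,lab,len(Q));return
        (cx,cy),rr=cv2.minEnclosingCircle(Q[:,:2].astype(np.float32))
        print(n,lab,len(Q),Q.mean(0).round(4),"med z",np.median(Q[:,2]).round(4),np.round([cx,cy,rr],4),Q.min(0).round(3),Q.max(0).round(3))
    rep("col",(.72,.057),.03,.2,.212)
    rep("head",(.603,-.045),.035,.24,.3)
    rep("knob",(.545,-.075),.03,.19,.24)
    rep("mill",(.57,.065),.04,.075,.13)
    rep("nut",(.57,.065),.04,.075,.09)
    rep("sleeve",(.57,.065),.04,.05,.07)
    rep("collet",(.65,.1),.03,.04,.07)
    m=(P[:,2]>.016)&(P[:,2]<.024)&(abs(P[:,0]-.64)<.15)&(abs(P[:,1]-.06)<.1)
    Q=P[m];r=cv2.minAreaRect(Q[:,:2].astype(np.float32)*1000);print(n,"plate",r)
E
```

```text
top col 94 [0.7162 0.0572 0.2044] med z 0.2046 [0.7164 0.0567 0.0141] [0.703 0.045 0.2  ] [0.73  0.07  0.211]
top head 151 [ 0.6033 -0.0435  0.2616] med z 0.2631 [ 0.6049 -0.0441  0.0158] [ 0.59  -0.058  0.241] [ 0.619 -0.029  0.269]
top knob 62 [ 0.5423 -0.0663  0.208 ] med z 0.2101 [ 0.5445 -0.065   0.0146] [ 0.531 -0.078  0.191] [ 0.556 -0.054  0.218]
top mill 85 [0.5655 0.0623 0.0859] med z 0.0832 [0.566  0.0627 0.0147] [0.553 0.05  0.076] [0.579 0.077 0.112]
top nut 72 [0.5656 0.0625 0.0825] med z 0.0827 [0.566  0.0627 0.0147] [0.553 0.05  0.076] [0.579 0.077 0.089]
top sleeve 99 [0.5634 0.0608 0.0599] med z 0.0593 [0.5669 0.0618 0.022 ] [0.546 0.041 0.053] [0.588 0.082 0.07 ]
top collet 110 [0.6452 0.1144 0.0609] med z 0.0612 [0.6471 0.1152 0.0169] [0.631 0.1   0.045] [0.662 0.129 0.07 ]
top plate ((646.1128540039062, 60.14906311035156), (188.91139221191406, 283.23358154296875), 89.98323822021484)
scene col 87 [0.7165 0.0565 0.2053] med z 0.2055 [0.7166 0.0568 0.0137] [0.703 0.044 0.2  ] [0.729 0.069 0.211]
scene head 136 [ 0.6084 -0.0421  0.2595] med z 0.2626 [ 0.6042 -0.0433  0.0166] [ 0.589 -0.058  0.241] [ 0.62  -0.029  0.268]
scene knob 47 [ 0.5437 -0.0665  0.2078] med z 0.2099 [ 0.5452 -0.0656  0.0129] [ 0.533 -0.078  0.19 ] [ 0.554 -0.055  0.218]
scene mill 85 [0.5691 0.0626 0.0866] med z 0.0836 [0.5657 0.0618 0.0164] [0.551 0.047 0.075] [0.582 0.075 0.111]
scene nut 64 [0.5699 0.0628 0.082 ] med z 0.0821 [0.5657 0.0618 0.0164] [0.551 0.047 0.075] [0.582 0.075 0.089]
scene sleeve 105 [0.5754 0.0649 0.0604] med z 0.0602 [0.5676 0.0624 0.0225] [0.547 0.04  0.05 ] [0.589 0.083 0.07 ]
scene collet 117 [0.6479 0.1147 0.0596] med z 0.0612 [0.6453 0.1148 0.0167] [0.629 0.1   0.04 ] [0.661 0.129 0.068]
scene plate ((646.9027099609375, 63.381385803222656), (185.21673583984375, 286.1156921386719), 89.229736328125)
```

```bash
cat >> h.py <<'E'
from scipy.spatial.transform import Rotation as Ro
C=np.array([.7165,.0568]);S=np.array([.5667,.062]);H=np.array([.6045,-.0437])
def R():
    w,x,y,z=env.observe()["ee_rot"];return Ro.from_quat([x,y,z,w]).as_matrix()
def st():
    s=env.observe();print("t",s["time"],"pos",s["eef_pos"].round(4),"F",s["contact_force"].round(2),"M",s["torque"].round(2),"w",round(s["gripper_width"],3),"q6",s["qpos"].round(3));r=R();print(r.round(3));return s,r
def go(p,zdir=None):
    s,r=st();print("linear mm",(1000*r.T@(np.array(p)-s["eef_pos"])).round(1))
    if zdir is not None:
        # twist about tool x to bring tool z to +-zdir
        a=r.T@np.append(zdir,0);t=np.degrees(np.arctan2(-a[1],a[2]));print("twist",t,t-180*np.sign(t))
E
python3 - <<'E'
from h import *
a=(H-C)/np.linalg.norm(H-C);print(a,np.degrees(np.arctan2(a[1],a[0])))
go([H[0],H[1],.30],[-a[1],a[0]])
E
```

```text
[-0.74428463 -0.66786255] -138.09769104220518
t 0.15 pos [0.236  0.4965 0.2309] F [-0.42  0.63 -0.18] M [ 0.02 -0.03 -0.  ] w 1.002 q6 [ 1.042  0.351  1.652  0.     1.139 -0.085]
[[-0.    -0.903  0.429]
 [-0.001  0.429  0.903]
 [-1.     0.    -0.001]]
linear mm [ -68.9 -564.8 -329.7]
twist 112.66998690042621 -67.33001309957379
```

arm_command --commands '[{"jaw": 1, "linear": [-40, 0, 0], "twist": 0}, {"jaw": 1, "linear": [-69, -25, -14], "twist": -7}, {"jaw": 1, "linear": [-69, -60, -35], "twist": -14}, {"jaw": 1, "linear": [-69, -95, -55], "twist": -21}, {"jaw": 1, "linear": [-69, -130, -76], "twist": -28}, {"jaw": 1, "linear": [-69, -165, -96], "twist": -35}, {"jaw": 1, "linear": [-69, -200, -117], "twist": -42}, {"jaw": 1, "linear": [-69, -235, -137], "twist": -49}]' --force 30

```text
time: 0.82
eef_pos: [0.378, 0.2886, 0.3003]
ee_rot: [0.406, -0.579, 0.406, 0.579]
contact_force: [0.1, 0.6, 0.5]
gripper_width: 0.999
```

```bash
python3 - <<'E'
from h import *
a=(H-C)/np.linalg.norm(H-C)
go([H[0],H[1],.30],[-a[1],a[0]])
E
```

```text
t 0.8167 pos [0.378  0.2886 0.3003] F [0.07 0.58 0.45] M [-0.02 -0.03 -0.06] w 0.999 q6 [ 0.554  0.145  1.745  0.     1.252 -1.364]
[[-0.    -0.94  -0.341]
 [-0.    -0.341  0.94 ]
 [-1.     0.     0.   ]]
linear mm [ 3.000e-01 -9.990e+01 -3.896e+02]
twist 158.00558005264267 -21.99441994735733
```

arm_command --commands '[{"jaw": 1, "linear": [0, -10, -38], "twist": -7}, {"jaw": 1, "linear": [0, -20, -76], "twist": -14}, {"jaw": 1, "linear": [0, -30, -115], "twist": -22}, {"jaw": 1, "linear": [0, -40, -154], "twist": -22}, {"jaw": 1, "linear": [0, -50, -193], "twist": -22}, {"jaw": 1, "linear": [0, -60, -232], "twist": -22}, {"jaw": 1, "linear": [0, -70, -271], "twist": -22}, {"jaw": 1, "linear": [0, -80, -310], "twist": -22}]'

```text
time: 1.48
eef_pos: [0.555, 0.0266, 0.3002]
ee_rot: [0.29, -0.645, 0.29, 0.645]
contact_force: [0.5, 0.9, -0.4]
gripper_width: 0.994
```

arm_command --commands '[{"jaw": 1, "linear": [0, 18, -33], "twist": 0}, {"jaw": 1, "linear": [0, 24, -60], "twist": 0}, {"jaw": 1, "linear": [0, 24, -60], "twist": 0}]'

```text
time: 1.73
eef_pos: [0.5775, -0.0364, 0.2995]
ee_rot: [0.291, -0.644, 0.291, 0.644]
contact_force: [-0.8, -0.2, -0.4]
gripper_width: 1.001
```

```bash
python3 - <<'E'
from h import *
a=(H-C)/np.linalg.norm(H-C)
go([H[0],H[1],.30],[-a[1],a[0]])
E
```

```text
t 1.7333 pos [ 0.5775 -0.0364  0.2995] F [-0.79 -0.22 -0.38] M [-0.02 -0.02  0.01] w 1.001 q6 [-1.430e-01  3.450e-01  1.489e+00 -1.000e-03  1.309e+00 -2.436e+00]
[[-0.    -0.75  -0.661]
 [-0.001 -0.661  0.75 ]
 [-1.     0.001 -0.   ]]
linear mm [ -0.5 -15.4 -23.3]
twist 179.47506524187372 -0.5249347581262782
```

arm_command --commands '[{"jaw": 1, "linear": [0, -15, -23], "twist": 0}, {"jaw": 1, "linear": [0, -15, -23], "twist": 0}, {"jaw": 1, "linear": [0, -15, -23], "twist": 0}]'

```text
time: 1.98
eef_pos: [0.6029, -0.0394, 0.2996]
ee_rot: [0.29, -0.645, 0.29, 0.645]
contact_force: [-0.4, 0.1, 0.2]
gripper_width: 0.998
```

```bash
python3 - <<'E'
from h import *
a=(H-C)/np.linalg.norm(H-C)
go([H[0],H[1],.231],[-a[1],a[0]])
s=env.observe();r=R()
im,d=env.get_image("wrist");cv2.imwrite("pics/wrist1.png",im[:,:,::-1])
T=np.eye(4);T[:3,:3]=r;T[:3,3]=s["eef_pos"];T=T@env.get_calibration("wrist")["T_tool_cam"]
P=cloud("wrist",d,T).reshape(-1,3)
Q=P[(np.hypot(P[:,0]-H[0],P[:,1]-H[1])<.03)&(P[:,2]>.255)&(P[:,2]<.27)]
print(len(Q),Q.mean(0),cv2.minEnclosingCircle(Q[:,:2].astype(np.float32)),np.median(Q[:,2]))
E
```

```text
t 1.9833 pos [ 0.6029 -0.0394  0.2996] F [-0.44  0.14  0.15] M [ 0.    0.02 -0.01] w 0.998 q6 [-0.142  0.395  1.417  0.     1.331 -2.439]
[[-0.001 -0.748 -0.664]
 [ 0.    -0.664  0.748]
 [-1.     0.001  0.001]]
linear mm [68.5  1.6 -4.3]
twist 179.67892251215667 -0.32107748784332557
2271 [ 0.60113176 -0.04623916  0.26490305] ((0.603000283241272, -0.04466809704899788), 0.01614740677177906) 0.26579821828270817
```

View pics/wrist1.png

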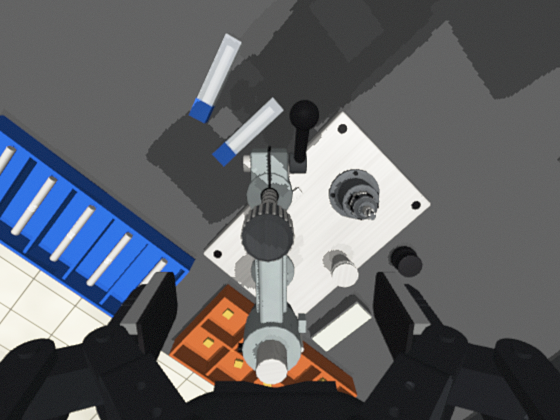

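arm_command --commands '[{"jaw": 1, "linear": [30, 1.5, -4.5], "twist": 0}, {"jaw": 1, "linear": [55, 1.5, -4.5], "twist": 0}, {"jaw": 1, "linear": [68, 1.5, -4.5], "twist": 0}, {"jaw": 1, "linear": [68, 1.5, -4.5], "twist": 0}, {"jaw": 1, "linear": [68, 1.5, -4.5], "twist": 0}]'

```text
time: 2.45
eef_pos: [0.6042, -0.0433, 0.2325]
ee_rot: [0.29, -0.645, 0.29, 0.645]
contact_force: [-0.3, -0.9, 0.3]
gripper_width: 0.999
```

```bash
python3 - <<'E'
from h import *
a=(H-C)/np.linalg.norm(H-C)
go([.604,-.044,.231],[-a[1],a[0]])
E
```

```text
t 2.45 pos [ 0.6042 -0.0433  0.2325] F [-0.29 -0.92  0.3 ] M [ 0.04 -0.05 -0.01] w 0.999 q6 [-0.148  0.451  1.499  0.     1.192 -2.446]
[[-0.001 -0.747 -0.664]
 [ 0.    -0.664  0.747]
 [-1.     0.     0.001]]
linear mm [ 1.5  0.6 -0.4]
twist 179.72578630681156 -0.27421369318844313
```

arm_command --commands '[{"jaw": 0.3, "linear": [0, 0, 0], "twist": 0}, {"jaw": 0.2, "linear": [0, 0, 0], "twist": 0}, {"jaw": 0.2, "linear": [0, 0, 0], "twist": 0}, {"jaw": 0.2, "linear": [0, 0, 0], "twist": 0}, {"jaw": 0.2, "linear": [0, 0, 0], "twist": 0}, {"jaw": 0.2, "linear": [0, 0, 0], "twist": 0}, {"jaw": 0.2, "linear": [0, 0, 0], "twist": 0}, {"jaw": 0.2, "linear": [0, 0, 0], "twist": 0}]' --force 30

```text
time: 3.12
eef_pos: [0.6047, -0.0438, 0.2326]
ee_rot: [-0.29, 0.645, -0.29, -0.645]
contact_force: [-1.0, 1.3, 2.4]
gripper_width: 0.335
```

```bash
python3 - <<'E'
from h import *
s,r=st()
p=s["eef_pos"];v=p[:2]-C;r0=np.linalg.norm(v);print(r0,np.degrees(np.arctan2(v[1],v[0])))
zero=np.degrees(np.arctan2(*(S-C)[::-1]))
ang=np.degrees(np.arctan2(v[1],v[0]))%360
print(zero,ang,ang-zero)
for k in range(1,9):
    for dth in(5.5*k,):
        th=np.radians(ang-dth);q=C+r0*np.array([np.cos(th),np.sin(th)])
        print(dth,(1000*r.T@np.append(q-p[:2],0)).round(1))
E
```

```text
t 3.1167 pos [ 0.6047 -0.0438  0.2326] F [-1.04  1.26  2.42] M [ 0.15  0.08 -0.02] w 0.335 q6 [-0.149  0.452  1.498  0.     1.192 -2.446]
[[ 0.    -0.748 -0.664]
 [ 0.    -0.664  0.748]
 [-1.    -0.    -0.   ]]
0.15036178424043625 -138.02865447170046
178.01189272878247 221.97134552829954 43.95945279951707
5.5 [-0.  -0.6 14.4]
11.0 [-0.  -2.6 28.7]
16.5 [-0.  -5.9 42.7]
22.0 [ -0.  -10.6  56.4]
27.5 [ -0.  -16.5  69.5]
33.0 [ -0.  -23.7  82. ]
38.5 [ -0.  -32.1  93.8]
44.0 [ -0.  -41.5 104.7]
```

arm_command --commands '[{"jaw": 0.2, "linear": [0, -0.1, 7], "twist": 2.7}, {"jaw": 0.2, "linear": [0, -0.6, 14.4], "twist": 5.5}, {"jaw": 0.2, "linear": [0, -2.6, 28.7], "twist": 11}, {"jaw": 0.2, "linear": [0, -5.9, 42.7], "twist": 16.5}, {"jaw": 0.2, "linear": [0, -10.6, 56.4], "twist": 22}, {"jaw": 0.2, "linear": [0, -16.5, 69.5], "twist": 27.5}, {"jaw": 0.2, "linear": [0, -23.7, 82], "twist": 33}, {"jaw": 0.2, "linear": [0, -23.7, 82], "twist": 33}]'

```text
time: 3.78
eef_pos: [0.5677, 0.035, 0.2325]
ee_rot: [0.463, -0.535, 0.462, 0.535]
contact_force: [-0.7, 0.4, 1.5]
gripper_width: 0.34
```

```bash
cat >> h.py <<'E'
def swing(steps):
    s,r=st()
    p=s["eef_pos"];v=p[:2]-C;r0=np.linalg.norm(v)
    zero=np.degrees(np.arctan2(*(S-C)[::-1]))
    ang=np.degrees(np.arctan2(v[1],v[0]))%360
    print(r0,ang-zero)
    for dth in steps:
        th=np.radians(ang-dth);q=C+.1503*np.array([np.cos(th),np.sin(th)])
        print(dth,(1000*r.T@np.append(q-p[:2],0)).round(1))
E
python3 - <<'E'
from h import *
swing([2,4,6,8,10,11,12,13])
E
```

```text
t 3.7833 pos [0.5677 0.035  0.2325] F [-0.72  0.39  1.46] M [ 0.14 -0.01 -0.45] w 0.34 q6 [-2.100e-02  3.830e-01  1.601e+00  1.000e-03  1.156e+00 -1.738e+00]
[[ 0.001 -0.989 -0.145]
 [ 0.001 -0.145  0.989]
 [-1.    -0.001  0.001]]
0.1503553197783981 10.308034313176904
2 [ 0.  -0.2  5.2]
4 [ 0.  -0.4 10.5]
6 [ 0.  -0.9 15.7]
8 [ 0.  -1.5 20.9]
10 [ 0.  -2.4 26.1]
11 [ 0.  -2.8 28.7]
12 [ 0.  -3.4 31.2]
13 [ 0.  -3.9 33.8]
```

arm_command --commands '[{"jaw": 0.2, "linear": [0, -0.2, 5.2], "twist": 2}, {"jaw": 0.2, "linear": [0, -0.4, 10.5], "twist": 4}, {"jaw": 0.2, "linear": [0, -0.9, 15.7], "twist": 6}, {"jaw": 0.2, "linear": [0, -1.5, 20.9], "twist": 8}, {"jaw": 0.2, "linear": [0, -1.8, 23.5], "twist": 9}, {"jaw": 0.2, "linear": [0, -2.1, 25], "twist": 9.6}, {"jaw": 0.2, "linear": [0, -2.1, 25], "twist": 9.6}]'

```text
time: 4.37
eef_pos: [0.5662, 0.058, 0.2323]
ee_rot: [0.504, -0.496, 0.504, 0.496]
contact_force: [-0.3, -2.2, 3.3]
gripper_width: 0.337
```

```bash
python3 - <<'E'
from h import *
swing([.5,1,1.5,2])
E
```

```text
t 4.3667 pos [0.5662 0.058  0.2323] F [-0.26 -2.17  3.25] M [-0.23  0.24 -0.12] w 0.337 q6 [ 0.02   0.385  1.6   -0.     1.157 -1.534]
[[-0.    -1.     0.017]
 [-0.     0.017  1.   ]
 [-1.     0.    -0.   ]]
0.15025822294858013 1.523692535471298
0.5 [-0.   0.   1.3]
1 [-0.   0.   2.6]
1.5 [-0.   0.   3.9]
2 [-0.  -0.   5.2]
```

arm_command --commands '[{"jaw": 0.2, "linear": [0, 0, 1], "twist": 0.4}, {"jaw": 0.2, "linear": [0, 0, 2], "twist": 0.8}, {"jaw": 0.2, "linear": [0, 0, 2.5], "twist": 1}, {"jaw": 0.2, "linear": [0, 0, 2.5], "twist": 1}]'

```text
time: 4.7
eef_pos: [0.5663, 0.0607, 0.2323]
ee_rot: [0.509, -0.491, 0.509, 0.491]
contact_force: [-1.7, -4.1, 2.1]
gripper_width: 0.337
```

arm_command --commands '[{"jaw": 0.2, "linear": [0, 0, 0.5], "twist": 0.2}, {"jaw": 0.2, "linear": [0, 0, 1], "twist": 0.4}, {"jaw": 0.2, "linear": [0, 0, 1], "twist": 0.4}]'

```text
time: 4.95
eef_pos: [0.5663, 0.0618, 0.2323]
ee_rot: [0.51, -0.489, 0.51, 0.489]
contact_force: [-1.3, -4.3, 3.3]
gripper_width: 0.338
```

arm_command --commands '[{"jaw": 0.2, "linear": [0, 0, 0.5], "twist": 0.2}, {"jaw": 0.2, "linear": [0, 0, 1], "twist": 0.4}, {"jaw": 0.2, "linear": [0, 0, 1], "twist": 0.4}]'

```text
time: 5.2
eef_pos: [0.5663, 0.0621, 0.2323]
ee_rot: [0.512, -0.488, 0.512, 0.487]
contact_force: [-1.4, -9.2, 2.7]
gripper_width: 0.341
```

arm_command --commands '[{"jaw": 0.2, "linear": [1, 0, 0], "twist": 0}, {"jaw": 0.2, "linear": [2.5, 0, 0], "twist": 0}, {"jaw": 0.2, "linear": [4, 0, 0], "twist": 0}, {"jaw": 0.2, "linear": [5.5, 0, 0], "twist": 0}, {"jaw": 0.2, "linear": [7, 0, 0], "twist": 0}, {"jaw": 0.2, "linear": [8.5, 0, 0], "twist": 0}, {"jaw": 0.2, "linear": [9, 0, 0], "twist": 0}, {"jaw": 0.2, "linear": [9, 0, 0], "twist": 0}]'

```text
time: 5.87
eef_pos: [0.5663, 0.0621, 0.2231]
ee_rot: [0.512, -0.488, 0.512, 0.487]
contact_force: [-1.1, -8.7, 0.3]
gripper_width: 0.344
```

```bash
python3 - <<'E'
from h import *
st()
for n,(x0,y0,x1,y1) in {"top":(200,110,350,230),"scene":(220,180,370,300)}.items():
    im,d=env.get_image(n);im=im[:,:,::-1];cv2.imwrite(f"pics/{n}2c.png",cv2.resize(im[y0:y1,x0:x1],None,fx=5,fy=5,interpolation=cv2.INTER_CUBIC))
E
```

```text
t 5.8667 pos [0.5663 0.0621 0.2231] F [-1.1  -8.74  0.33] M [-1.32  0.1   0.11] w 0.344 q6 [ 2.800e-02  3.950e-01  1.608e+00 -1.000e-03  1.139e+00 -1.493e+00]
[[-0.    -0.999  0.049]
 [-0.001  0.049  0.999]
 [-1.     0.    -0.001]]
```

View pics/scene2c.png

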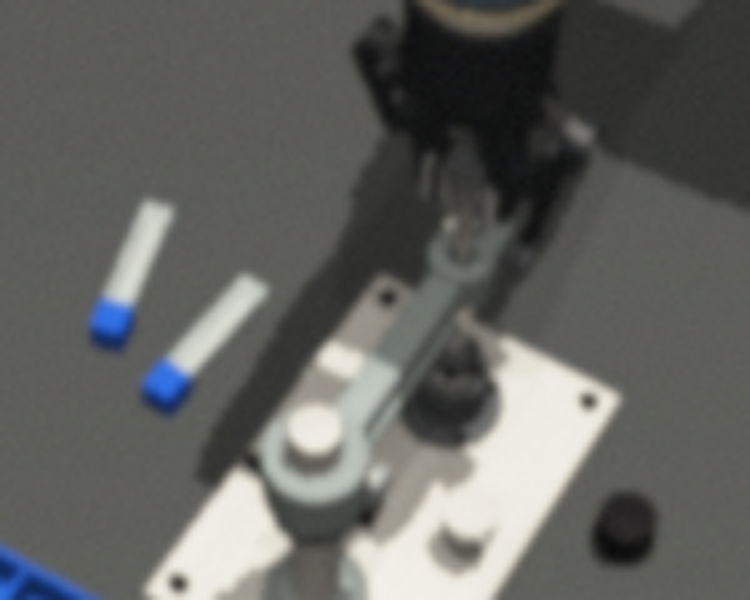

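arm_command --commands '[{"jaw": 0.2, "linear": [0.5, 0, 0], "twist": 0}, {"jaw": 0.2, "linear": [1, 0, 0], "twist": 0}, {"jaw": 0.2, "linear": [1.5, 0, 0], "twist": 0}, {"jaw": 0.2, "linear": [2, 0, 0], "twist": 0}, {"jaw": 0.2, "linear": [2.5, 0, 0], "twist": 0}, {"jaw": 0.2, "linear": [3, 0, 0], "twist": 0}, {"jaw": 0.2, "linear": [3.5, 0, 0], "twist": 0}]'

```text
time: 6.55
eef_pos: [0.5664, 0.0621, 0.2198]
ee_rot: [0.512, -0.488, 0.512, 0.487]
contact_force: [-1.7, -7.7, 2.0]
gripper_width: 0.335
```

arm_command --commands '[{"jaw": 0.2, "linear": [0.2, 0, 0], "twist": 0}, {"jaw": 0.2, "linear": [0.4, 0, 0], "twist": 0}, {"jaw": 0.2, "linear": [0.6, 0, 0], "twist": 0}]'

```text
time: 6.8
eef_pos: [0.5663, 0.0621, 0.2192]
ee_rot: [0.512, -0.488, 0.512, 0.487]
contact_force: [-1.9, -8.7, 2.2]
gripper_width: 0.336
```

arm_command --commands '[{"jaw": 0.2, "linear": [0.2, 0, 0], "twist": 0}, {"jaw": 0.2, "linear": [0.4, 0, 0], "twist": 0}, {"jaw": 0.2, "linear": [0.6, 0, 0], "twist": 0}]'

```text
time: 7.05
eef_pos: [0.5663, 0.0621, 0.2186]
ee_rot: [0.512, -0.488, 0.512, 0.487]
contact_force: [-1.4, -9.8, 2.3]
gripper_width: 0.34
```

arm_command --commands '[{"jaw": 0.2, "linear": [0.2, 0, 0], "twist": 0}, {"jaw": 0.2, "linear": [0.4, 0, 0], "twist": 0}, {"jaw": 0.2, "linear": [0.6, 0, 0], "twist": 0}]'

```text
time: 7.3
eef_pos: [0.5664, 0.0621, 0.218]
ee_rot: [0.512, -0.488, 0.512, 0.487]
contact_force: [-2.0, -8.9, 3.3]
gripper_width: 0.334
```

arm_command --commands '[{"jaw": 0.2, "linear": [0.1, 0, 0], "twist": 0}, {"jaw": 0.2, "linear": [0.2, 0, 0], "twist": 0}, {"jaw": 0.2, "linear": [0.3, 0, 0], "twist": 0}]'

```text
time: 7.55
eef_pos: [0.5663, 0.0621, 0.2177]
ee_rot: [0.512, -0.488, 0.512, 0.487]
contact_force: [-1.5, -8.3, 2.6]
gripper_width: 0.34
```

arm_command --commands '[{"jaw": 0.2, "linear": [0.1, 0, 0], "twist": 0}, {"jaw": 0.2, "linear": [0.2, 0, 0], "twist": 0}, {"jaw": 0.2, "linear": [0.3, 0, 0], "twist": 0}]'

```text
time: 7.8
eef_pos: [0.5663, 0.0621, 0.2174]
ee_rot: [0.512, -0.488, 0.512, 0.487]
contact_force: [-1.3, -8.1, 1.9]
gripper_width: 0.338
```

arm_command --commands '[{"jaw": 0.2, "linear": [0.15, 0, 0], "twist": 0}, {"jaw": 0.2, "linear": [0.3, 0, 0], "twist": 0}, {"jaw": 0.2, "linear": [0.45, 0, 0], "twist": 0}]'

```text
time: 8.05
eef_pos: [0.5663, 0.0621, 0.2169]
ee_rot: [0.512, -0.488, 0.512, 0.487]
contact_force: [-1.1, -8.6, 4.3]
gripper_width: 0.338
```

arm_command --commands '[{"jaw": 0.2, "linear": [0.1, 0, 0], "twist": 0}, {"jaw": 0.2, "linear": [0.2, 0, 0], "twist": 0}]'

```text
time: 8.22
eef_pos: [0.5664, 0.0621, 0.2168]
ee_rot: [0.512, -0.488, 0.512, 0.487]
contact_force: [-1.5, -8.2, 2.7]
gripper_width: 0.336
```

arm_command --commands '[{"jaw": 0.2, "linear": [0.15, 0, 0], "twist": 0}, {"jaw": 0.2, "linear": [0.3, 0, 0], "twist": 0}]'

```text
time: 8.38
eef_pos: [0.5663, 0.0621, 0.2164]
ee_rot: [0.512, -0.488, 0.512, 0.487]
contact_force: [-1.4, -7.8, 2.8]
gripper_width: 0.339
```

arm_command --commands '[{"jaw": 0.2, "linear": [0.15, 0, 0], "twist": 0}, {"jaw": 0.2, "linear": [0.3, 0, 0], "twist": 0}]'

```text
time: 8.55
eef_pos: [0.5664, 0.0621, 0.2161]
ee_rot: [0.512, -0.488, 0.512, 0.487]
contact_force: [-1.5, -9.1, 2.6]
gripper_width: 0.343
```

arm_command --commands '[{"jaw": 0.2, "linear": [0.15, 0, 0], "twist": 0}, {"jaw": 0.2, "linear": [0.3, 0, 0], "twist": 0}]'

```text
time: 8.72
eef_pos: [0.5664, 0.0621, 0.2158]
ee_rot: [0.512, -0.488, 0.512, 0.487]
contact_force: [-2.3, -8.2, 3.0]
gripper_width: 0.343
```

arm_command --commands '[{"jaw": 0.2, "linear": [0.15, 0, 0], "twist": 0}, {"jaw": 0.2, "linear": [0.3, 0, 0], "twist": 0}]'

```text
time: 8.88
eef_pos: [0.5663, 0.0621, 0.2155]
ee_rot: [0.512, -0.488, 0.512, 0.487]
contact_force: [-1.9, -8.8, 2.4]
gripper_width: 0.336
```

arm_command --commands '[{"jaw": 0.2, "linear": [0.15, 0, 0], "twist": 0}, {"jaw": 0.2, "linear": [0.3, 0, 0], "twist": 0}]'

```text
time: 9.05
eef_pos: [0.5664, 0.0621, 0.2153]
ee_rot: [0.512, -0.488, 0.512, 0.487]
contact_force: [-1.2, -9.0, 3.7]
gripper_width: 0.342
```

arm_command --commands '[{"jaw": 0.2, "linear": [0.15, 0, 0], "twist": 0}, {"jaw": 0.2, "linear": [0.3, 0, 0], "twist": 0}]'

```text
time: 9.22
eef_pos: [0.5664, 0.0621, 0.215]
ee_rot: [0.512, -0.488, 0.512, 0.487]
contact_force: [-1.0, -9.3, 2.8]
gripper_width: 0.338
```

arm_command --commands '[{"jaw": 0.2, "linear": [0.15, 0, 0], "twist": 0}, {"jaw": 0.2, "linear": [0.3, 0, 0], "twist": 0}]'

```text
time: 9.38
eef_pos: [0.5663, 0.0621, 0.2146]
ee_rot: [0.512, -0.488, 0.512, 0.487]
contact_force: [-1.3, -9.2, 3.0]
gripper_width: 0.339
```

arm_command --commands '[{"jaw": 0.2, "linear": [0.15, 0, 0], "twist": 0}, {"jaw": 0.2, "linear": [0.3, 0, 0], "twist": 0}]'

```text
time: 9.55
eef_pos: [0.5663, 0.0621, 0.2143]
ee_rot: [0.512, -0.488, 0.512, 0.487]
contact_force: [-1.9, -8.0, 3.4]
gripper_width: 0.34
```

arm_command --commands '[{"jaw": 0.2, "linear": [0.15, 0, 0], "twist": 0}, {"jaw": 0.2, "linear": [0.3, 0, 0], "twist": 0}]'

```text
time: 9.72
eef_pos: [0.5664, 0.0621, 0.2141]
ee_rot: [0.512, -0.488, 0.512, 0.487]
contact_force: [-2.0, -8.7, 3.1]
gripper_width: 0.34
```

arm_command --commands '[{"jaw": 0.2, "linear": [0.15, 0, 0], "twist": 0}, {"jaw": 0.2, "linear": [0.3, 0, 0], "twist": 0}]'

```text
time: 9.88
eef_pos: [0.5663, 0.0621, 0.2137]
ee_rot: [0.512, -0.488, 0.512, 0.487]
contact_force: [-1.2, -8.7, 2.4]
gripper_width: 0.34
```

arm_command --commands '[{"jaw": 0.2, "linear": [0.15, 0, 0], "twist": 0}, {"jaw": 0.2, "linear": [0.3, 0, 0], "twist": 0}]'

```text
time: 10.05
eef_pos: [0.5664, 0.0621, 0.2134]
ee_rot: [0.512, -0.488, 0.512, 0.487]
contact_force: [-2.4, -8.8, 2.4]
gripper_width: 0.337
```

arm_command --commands '[{"jaw": 0.2, "linear": [0.15, 0, 0], "twist": 0}, {"jaw": 0.2, "linear": [0.3, 0, 0], "twist": 0}]'

```text
time: 10.22
eef_pos: [0.5664, 0.0621, 0.2131]
ee_rot: [0.512, -0.488, 0.512, 0.487]
contact_force: [-1.9, -8.3, 2.6]
gripper_width: 0.341
```

arm_command --commands '[{"jaw": 0.2, "linear": [0.15, 0, 0], "twist": 0}, {"jaw": 0.2, "linear": [0.3, 0, 0], "twist": 0}]'

```text
time: 10.38
eef_pos: [0.5663, 0.0621, 0.2128]
ee_rot: [0.512, -0.488, 0.512, 0.487]
contact_force: [-0.8, -9.4, 2.6]
gripper_width: 0.339
```

arm_command --commands '[{"jaw": 0.2, "linear": [0.15, 0, 0], "twist": 0}, {"jaw": 0.2, "linear": [0.3, 0, 0], "twist": 0}]'

```text
time: 10.55
eef_pos: [0.5663, 0.0621, 0.2125]
ee_rot: [0.512, -0.488, 0.512, 0.487]
contact_force: [-0.9, -9.5, 2.7]
gripper_width: 0.334
```

```bash
python3 - <<'E'
from h import *
st()
im,d=env.get_image("scene");im=im[:,:,::-1];cv2.imwrite("pics/scene3c.png",cv2.resize(im[200:280,270:350],None,fx=7,fy=7,interpolation=cv2.INTER_CUBIC))
P=cloud("scene",d)
# head top & mill/foot points near S
Q=P.reshape(-1,3);Q=Q[(np.hypot(Q[:,0]-S[0],Q[:,1]-S[1])<.02)&(Q[:,2]>.07)&(Q[:,2]<.27)]
print(np.histogram(Q[:,2],bins=np.arange(.07,.27,.01)))
d2=env.get_image("wrist")[1]
s=env.observe();T=np.eye(4);T[:3,:3]=R();T[:3,3]=s["eef_pos"];T=T@env.get_calibration("wrist")["T_tool_cam"]
Q=cloud("wrist",d2,T).reshape(-1,3);Q=Q[(np.hypot(Q[:,0]-S[0],Q[:,1]-S[1])<.013)&(Q[:,2]>.22)&(Q[:,2]<.28)]
print("head top",len(Q),np.percentile(Q[:,2],[5,25,50,75,95]) if len(Q) else 0)
E
```

```text
t 10.55 pos [0.5663 0.0621 0.2125] F [-0.94 -9.48  2.66] M [-1.36  0.21  0.06] w 0.334 q6 [ 2.800e-02  4.060e-01  1.620e+00 -1.000e-03  1.116e+00 -1.493e+00]
[[-0.    -0.999  0.049]
 [-0.001  0.049  0.999]
 [-1.     0.    -0.001]]
(array([20, 34,  8,  0, 11,  3,  0,  4, 12, 20, 98, 15, 11,  7,  1, 23, 31,
       76, 15]), array([0.07, 0.08, 0.09, 0.1 , 0.11, 0.12, 0.13, 0.14, 0.15, 0.16, 0.17,
       0.18, 0.19, 0.2 , 0.21, 0.22, 0.23, 0.24, 0.25, 0.26]))
head top 2709 [0.24460932 0.24538103 0.24577238 0.24615097 0.2466761 ]
```

View pics/scene3c.png

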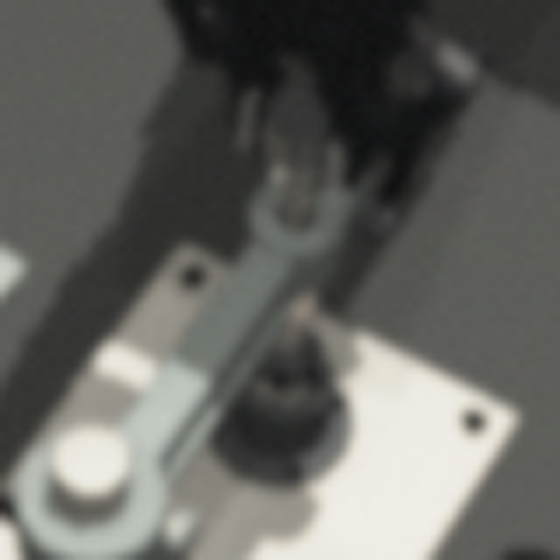

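arm_command --commands '[{"jaw": 0.2, "linear": [0.15, 0, 0], "twist": 0}, {"jaw": 0.2, "linear": [0.3, 0, 0], "twist": 0}]'

```text
time: 10.82
eef_pos: [0.5664, 0.0621, 0.2123]
ee_rot: [0.512, -0.488, 0.512, 0.487]
contact_force: [-2.6, -8.5, 3.3]
gripper_width: 0.342
```

arm_command --commands '[{"jaw": 0.2, "linear": [0.15, 0, 0], "twist": 0}, {"jaw": 0.2, "linear": [0.3, 0, 0], "twist": 0}]'

```text
time: 10.98
eef_pos: [0.5664, 0.0621, 0.2121]
ee_rot: [0.512, -0.488, 0.512, 0.487]
contact_force: [-2.8, -9.4, 5.0]
gripper_width: 0.338
```

arm_command --commands '[{"jaw": 0.2, "linear": [0.05, 0, 0], "twist": 0}, {"jaw": 0.2, "linear": [0.1, 0, 0], "twist": 0}]'

```text
time: 11.15
eef_pos: [0.5664, 0.0621, 0.2121]
ee_rot: [0.512, -0.488, 0.512, 0.487]
contact_force: [-2.8, -9.2, 5.0]
gripper_width: 0.34
```

arm_command --commands '[{"jaw": 0.2, "linear": [0.05, 0, 0], "twist": 0}, {"jaw": 0.2, "linear": [0.05, 0, 0], "twist": 0}]'

```text
time: 11.32
eef_pos: [0.5664, 0.0621, 0.2121]
ee_rot: [0.512, -0.488, 0.512, 0.487]
contact_force: [-2.6, -8.5, 4.7]
gripper_width: 0.343
```

arm_command --commands '[{"jaw": 0.2, "linear": [0.1, 0, 0], "twist": 0}, {"jaw": 0.2, "linear": [0.2, 0, 0], "twist": 0}, {"jaw": 0.2, "linear": [0.2, 0, 0], "twist": 0}]'

```text
time: 11.57
eef_pos: [0.5664, 0.0621, 0.212]
ee_rot: [0.512, -0.488, 0.512, 0.487]
contact_force: [-3.6, -8.8, 7.4]
gripper_width: 0.338
```

arm_command --commands '[{"jaw": 0.2, "linear": [0, 0, 0], "twist": 0}]'

```text
time: 11.65
eef_pos: [0.5664, 0.0621, 0.212]
ee_rot: [0.512, -0.488, 0.512, 0.487]
contact_force: [-2.2, -8.1, 7.4]
gripper_width: 0.34
```

arm_command --commands '[{"jaw": 0.2, "linear": [0.1, 0, 0], "twist": 0}, {"jaw": 0.2, "linear": [0.1, 0, 0], "twist": 0}]'

```text
time: 11.82
eef_pos: [0.5664, 0.0621, 0.212]
ee_rot: [0.512, -0.488, 0.512, 0.487]
contact_force: [-2.7, -9.2, 7.0]
gripper_width: 0.339
```

arm_command --commands '[{"jaw": 0.36, "linear": [0, 0, 0], "twist": 0}, {"jaw": 0.42, "linear": [0, 0, 0], "twist": 0}, {"jaw": 0.55, "linear": [0, 0, 0], "twist": 0}, {"jaw": 0.6, "linear": [0, 0, 0], "twist": 0}, {"jaw": 0.6, "linear": [0, 0, 0], "twist": 0}]' --force 20

```text
time: 12.23
eef_pos: [0.5663, 0.0631, 0.2113]
ee_rot: [0.512, -0.488, 0.512, 0.488]
contact_force: [-0.7, -0.1, -0.7]
gripper_width: 0.6
```

```bash
python3 - <<'E'
from h import *
st()
s=env.observe();T=np.eye(4);T[:3,:3]=R();T[:3,3]=s["eef_pos"];T=T@env.get_calibration("wrist")["T_tool_cam"]
im,d2=env.get_image("wrist")
cv2.imwrite("pics/wrist4.png",im[:,:,::-1])
Q=cloud("wrist",d2,T).reshape(-1,3);Q=Q[(np.hypot(Q[:,0]-S[0],Q[:,1]-S[1])<.02)&(Q[:,2]>.235)&(Q[:,2]<.26)]
print("head top",len(Q),np.percentile(Q[:,2],[5,25,50,75,95]),cv2.minEnclosingCircle(Q[:,:2].astype(np.float32)))
E
```

```text
t 12.2333 pos [0.5663 0.0631 0.2113] F [-0.69 -0.15 -0.69] M [-0.01  0.02 -0.03] w 0.6 q6 [ 0.029  0.408  1.621  0.     1.114 -1.493]
[[-0.    -0.999  0.049]
 [ 0.     0.049  0.999]
 [-1.     0.     0.   ]]
head top 4801 [0.23762682 0.24308929 0.24487371 0.24545411 0.24606951] ((0.5644294023513794, 0.060979731380939484), 0.016516612842679024)
```

View pics/wrist4.png

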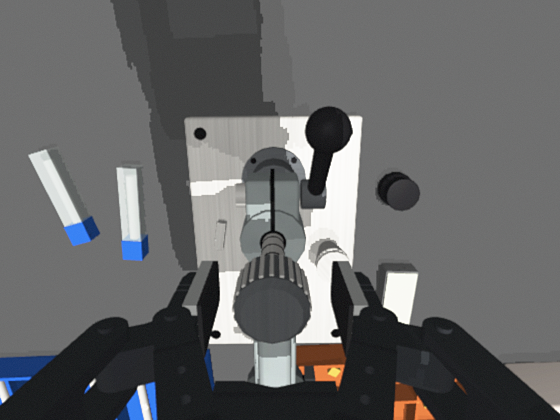

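arm_command --commands '[{"jaw": 0.6, "linear": [-10, 0, 0], "twist": 0}, {"jaw": 0.6, "linear": [-30, 0, 0], "twist": 0}, {"jaw": 0.5, "linear": [-55, -2, 0], "twist": 0}, {"jaw": 0.2, "linear": [-60, -2, 0], "twist": 0}, {"jaw": 0, "linear": [-60, -2, 0], "twist": 0}, {"jaw": 0, "linear": [-60, -2, 0], "twist": 0}, {"jaw": 0, "linear": [-60, -2, 0], "twist": 0}, {"jaw": 0, "linear": [-60, -2, 0], "twist": 0}]'

```text
time: 12.95
eef_pos: [0.5679, 0.0627, 0.2705]
ee_rot: [0.512, -0.487, 0.513, 0.488]
contact_force: [-0.2, 0.0, 0.1]
gripper_width: 0.001
```

```bash
python3 - <<'E'
from h import *
go([.5665,.062,.250])
W=None
for n in("top","scene"):
    im,d=env.get_image(n);P=cloud(n,d).reshape(-1,3)
    Q=P[(np.hypot(P[:,0]-S[0],P[:,1]-S[1])<.03)&(P[:,2]>.23)&(P[:,2]<.25)]
    print(n,len(Q),Q.mean(0) if len(Q) else 0, np.median(Q[:,2]) if len(Q) else 0)
    K=P[(np.hypot(P[:,0]-.504,P[:,1]-.09)<.03)&(P[:,2]>.19)&(P[:,2]<.225)]
    if len(K):print("knob",len(K),K.mean(0),K[:,2].max(),cv2.minEnclosingCircle(K[:,:2].astype(np.float32)))
s=env.observe();T=np.eye(4);T[:3,:3]=R();T[:3,3]=s["eef_pos"];T=T@env.get_calibration("wrist")["T_tool_cam"]
im,d2=env.get_image("wrist")
P=cloud("wrist",d2,T).reshape(-1,3);
K=P[(np.hypot(P[:,0]-.504,P[:,1]-.09)<.03)&(P[:,2]>.19)&(P[:,2]<.225)]
if len(K):
    from scipy.optimize import least_squares
    c=least_squares(lambda c:np.linalg.norm(K-c,axis=1)-.01,[.504,.09,.205],loss="soft_l1",f_scale=.001).x
    print("knob wrist",len(K),c,K[:,2].max(),cv2.minEnclosingCircle(K[:,:2].astype(np.float32)))
cv2.imwrite("pics/wrist5.png",im[:,:,::-1])
# predicted knob for lever 0/0.1
u=(S-C)/np.linalg.norm(S-C);n_=np.array([u[1],-u[0]]);print("u,n",u,n_)
for q in(0,.1,.2,.5,.8,1.1):
    a=np.radians(50)-q;k=C+(.174+.06*np.cos(a))*u+.025*n_;print(q,k.round(4),(.161+.06*np.sin(a)).round(4))
E
```

```text
t 12.95 pos [0.5679 0.0627 0.2705] F [-0.17  0.02  0.09] M [-0.01 -0.03 -0.01] w 0.001 q6 [ 0.028  0.354  1.547  0.     1.243 -1.493]
[[-0.002 -0.999  0.049]
 [-0.     0.049  0.999]
 [-1.     0.002 -0.   ]]
linear mm [20.5  1.3 -0.7]
top 11 [0.56954077 0.05171709 0.2413296 ] 0.24281209288461758
scene 108 [0.56966921 0.06337468 0.24126839] 0.24292041152343957
knob 63 [0.50871232 0.08892668 0.20541392] 0.2175113500925694 ((0.510478138923645, 0.09085351973772049), 0.015687530860304832)
knob wrist 1136 [0.50174057 0.0880654  0.2062342 ] 0.21910273012568482 ((0.5068241357803345, 0.08810211718082428), 0.01612311415374279)
u,n [-0.99939805  0.03469206] [0.03469206 0.99939805]
0 [0.5049 0.0892] 0.207
0.1 [0.5005 0.0893] 0.2029
0.2 [0.4966 0.0894] 0.1984
0.5 [0.4876 0.0898] 0.1828
0.8 [0.4837 0.0899] 0.1654
1.1 [0.4851 0.0898] 0.1475
```

View pics/wrist5.png

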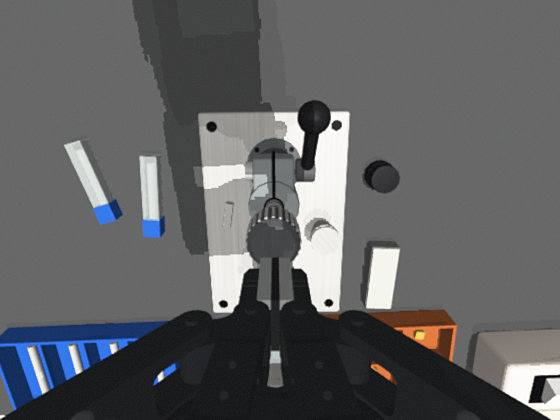

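arm_command --commands '[{"jaw": 0, "linear": [10, 1.2, -0.6], "twist": 0}, {"jaw": 0, "linear": [20, 1.2, -0.6], "twist": 0}, {"jaw": 0, "linear": [21, 1.2, -0.6], "twist": 0}, {"jaw": 0, "linear": [22, 1.2, -0.6], "twist": 0}, {"jaw": 0, "linear": [22.5, 1.2, -0.6], "twist": 0}, {"jaw": 0, "linear": [23, 1.2, -0.6], "twist": 0}]'

```text
time: 13.6
eef_pos: [0.5673, 0.0622, 0.2486]
ee_rot: [0.512, -0.488, 0.512, 0.488]
contact_force: [0.3, 0.0, 0.0]
gripper_width: 0.001
```

arm_command --commands '[{"jaw": 0, "linear": [0.2, 0, 0], "twist": 0}, {"jaw": 0, "linear": [0.4, 0, 0], "twist": 0}]'

```text
time: 13.77
eef_pos: [0.5672, 0.0622, 0.2483]
ee_rot: [0.512, -0.488, 0.512, 0.488]
contact_force: [-0.7, -0.1, -0.4]
gripper_width: 0.001
```

arm_command --commands '[{"jaw": 0, "linear": [0.2, 0, 0], "twist": 0}, {"jaw": 0, "linear": [0.4, 0, 0], "twist": 0}]'

```text
time: 13.93
eef_pos: [0.5672, 0.0622, 0.2478]
ee_rot: [0.512, -0.488, 0.512, 0.488]
contact_force: [0.0, 0.5, -0.7]
gripper_width: 0.002
```

arm_command --commands '[{"jaw": 0, "linear": [0.4, 0, 0], "twist": 0}, {"jaw": 0, "linear": [0.8, 0, 0], "twist": 0}, {"jaw": 0, "linear": [1.1, 0, 0], "twist": 0}, {"jaw": 0, "linear": [1.4, 0, 0], "twist": 0}]'

```text
time: 14.27
eef_pos: [0.5671, 0.0622, 0.2463]
ee_rot: [0.512, -0.488, 0.512, 0.488]
contact_force: [0.1, 0.3, -0.8]
gripper_width: 0.001
```

arm_command --commands '[{"jaw": 0, "linear": [0.15, 0, 0], "twist": 0}, {"jaw": 0, "linear": [0.3, 0, 0], "twist": 0}, {"jaw": 0, "linear": [0.45, 0, 0], "twist": 0}]'

```text
time: 14.52
eef_pos: [0.5671, 0.0622, 0.2458]
ee_rot: [0.512, -0.488, 0.512, 0.488]
contact_force: [0.2, -0.4, -0.3]
gripper_width: 0.004
```

arm_command --commands '[{"jaw": 0, "linear": [0.15, 0, 0], "twist": 0}, {"jaw": 0, "linear": [0.3, 0, 0], "twist": 0}]'

```text
time: 14.68
eef_pos: [0.5671, 0.0621, 0.2455]
ee_rot: [0.512, -0.488, 0.512, 0.488]
contact_force: [0.1, 0.1, 0.0]
gripper_width: -0.001
```

arm_command --commands '[{"jaw": 0, "linear": [0.2, 0, 0], "twist": 0}, {"jaw": 0, "linear": [0.4, 0, 0], "twist": 0}]'

```text
time: 14.85
eef_pos: [0.5671, 0.0621, 0.2451]
ee_rot: [0.512, -0.488, 0.512, 0.488]
contact_force: [-0.3, -0.4, 0.3]
gripper_width: 0.002
```

arm_command --commands '[{"jaw": 0, "linear": [0.2, 0, 0], "twist": 0}, {"jaw": 0, "linear": [0.4, 0, 0], "twist": 0}]'

```text
time: 15.02
eef_pos: [0.5671, 0.0621, 0.2447]
ee_rot: [0.512, -0.488, 0.512, 0.488]
contact_force: [-0.0, -0.0, 0.1]
gripper_width: 0.001
```

arm_command --commands '[{"jaw": 0, "linear": [0.2, 0, 0], "twist": 0}, {"jaw": 0, "linear": [0.4, 0, 0], "twist": 0}]'

```text
time: 15.18
eef_pos: [0.5671, 0.0621, 0.2443]
ee_rot: [0.512, -0.488, 0.512, 0.488]
contact_force: [0.8, 1.0, -0.2]
gripper_width: -0.0
```

arm_command --commands '[{"jaw": 0, "linear": [0.2, 0, 0], "twist": 0}, {"jaw": 0, "linear": [0.4, 0, 0], "twist": 0}]'

```text
time: 15.35
eef_pos: [0.5671, 0.0621, 0.2441]
ee_rot: [0.512, -0.488, 0.512, 0.488]
contact_force: [-1.7, 0.2, 3.3]
gripper_width: -0.002
```

arm_command --commands '[{"jaw": 0, "linear": [0.1, 0, 0], "twist": 0}, {"jaw": 0, "linear": [0.2, 0, 0], "twist": 0}, {"jaw": 0, "linear": [0.2, 0, 0], "twist": 0}]'

```text
time: 15.6
eef_pos: [0.5672, 0.0622, 0.244]
ee_rot: [0.512, -0.488, 0.512, 0.488]
contact_force: [-0.9, -1.0, 3.9]
gripper_width: 0.002
```

arm_command --commands '[{"jaw": 0, "linear": [0.1, 0, 0], "twist": 0}, {"jaw": 0, "linear": [0.1, 0, 0], "twist": 0}]'

```text
time: 15.77
eef_pos: [0.5672, 0.0621, 0.244]
ee_rot: [0.512, -0.488, 0.512, 0.488]
contact_force: [-2.4, -0.2, 5.4]
gripper_width: -0.002
```

arm_command --commands '[{"jaw": 0, "linear": [0.1, 0, 0], "twist": 0}, {"jaw": 0, "linear": [0.2, 0, 0], "twist": 0}, {"jaw": 0, "linear": [0.2, 0, 0], "twist": 0}]'

```text
time: 16.02
eef_pos: [0.5672, 0.0621, 0.244]
ee_rot: [0.512, -0.488, 0.512, 0.487]
contact_force: [-3.1, -0.5, 7.8]
gripper_width: 0.001
```

arm_command --commands '[{"jaw": 0, "linear": [0.1, 0, 0], "twist": 0}, {"jaw": 0, "linear": [0.1, 0, 0], "twist": 0}]'

```text
time: 16.18
eef_pos: [0.5672, 0.0622, 0.244]
ee_rot: [0.512, -0.488, 0.512, 0.487]
contact_force: [-3.0, -0.1, 7.2]
gripper_width: 0.002
```

arm_command --commands '[{"jaw": 0, "linear": [-3, 0, 0], "twist": 0}, {"jaw": 0, "linear": [-15, 0, 0], "twist": 0}, {"jaw": 0, "linear": [-20, 20, 10], "twist": 0}, {"jaw": 0, "linear": [-20, 45, 20], "twist": 0}, {"jaw": 0, "linear": [-15, 64, 30], "twist": 0}, {"jaw": 0, "linear": [-5, 64, 30], "twist": 0}, {"jaw": 0, "linear": [-5, 64, 30], "twist": 0}]'

```text
time: 16.77
eef_pos: [0.5038, 0.0955, 0.247]
ee_rot: [0.511, -0.488, 0.512, 0.488]
contact_force: [-0.5, 0.4, -0.8]
gripper_width: 0.003
```

```bash
python3 - <<'E'
from h import *
s,r=st()
u=(S-C)/np.linalg.norm(S-C);n_=np.array([u[1],-u[0]])
for q in(0,.1,.2,.35,.5,.65,.8,.95,1.1,1.15):
    a=np.radians(50)-q;k=C+(.174+.06*np.cos(a)+.0015)*u+.025*n_;p=np.append(k,.161+.06*np.sin(a)+.01)
    print(q,p.round(4),(1000*r.T@(p-s["eef_pos"])).round(1))
im,d=env.get_image("wrist");cv2.imwrite("pics/wrist6.png",im[:,:,::-1])
im,d=env.get_image("scene");im=im[:,:,::-1];cv2.imwrite("pics/scene6c.png",cv2.resize(im[180:280,250:350],None,fx=6,fy=6,interpolation=cv2.INTER_CUBIC))
E
```

```text
t 16.7667 pos [0.5038 0.0955 0.247 ] F [-0.51  0.39 -0.81] M [ 0.01 -0.02  0.  ] w 0.003 q6 [ 0.097  0.267  1.727 -0.     1.15  -1.426]
[[-0.002 -0.999  0.048]
 [-0.     0.048  0.999]
 [-1.     0.002 -0.   ]]
0 [0.5034 0.0892 0.217 ] [30.1 -0.  -6.3]
0.1 [0.499  0.0894 0.2129] [34.1  4.4 -6.3]
0.2 [0.4951 0.0895 0.2084] [38.7  8.3 -6.4]
0.35 [0.49   0.0897 0.201 ] [46.1 13.4 -6.5]
0.5 [0.4861 0.0898 0.1928] [54.2 17.2 -6.5]
0.65 [0.4835 0.0899 0.1842] [62.8 19.9 -6.5]
0.8 [0.4822 0.0899 0.1754] [71.7 21.2 -6.6]
0.95 [0.4822 0.0899 0.1664] [80.7 21.1 -6.5]
1.1 [0.4836 0.0899 0.1575] [89.6 19.8 -6.5]
1.15 [0.4843 0.0899 0.1546] [92.5 19.  -6.5]
```

View pics/wrist6.png

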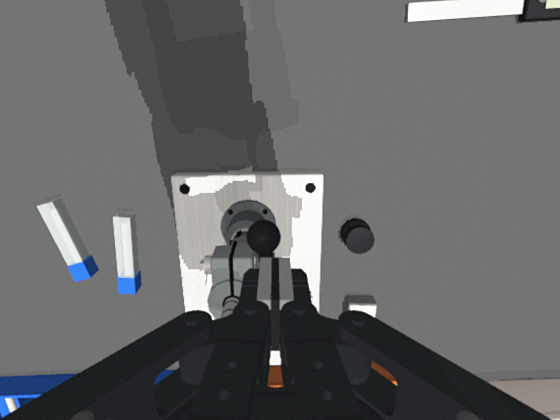

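View pics/scene6c.png

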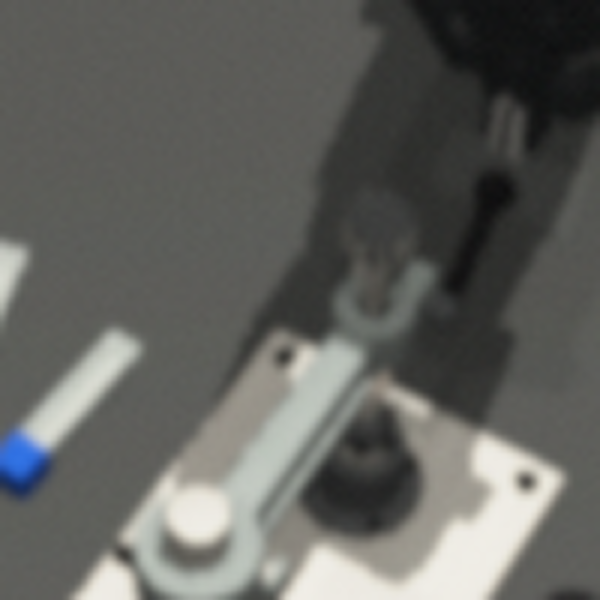

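arm_command --commands '[{"jaw": 0, "linear": [10, 0, -6.3], "twist": 0}, {"jaw": 0, "linear": [24, 0, -6.3], "twist": 0}, {"jaw": 0, "linear": [28, 0, -6.3], "twist": 0}, {"jaw": 0, "linear": [30, 0.5, -6.3], "twist": 0}, {"jaw": 0, "linear": [32, 2.5, -6.3], "twist": 0}, {"jaw": 0, "linear": [34, 4.4, -6.3], "twist": 0}, {"jaw": 0, "linear": [36.3, 6.4, -6.4], "twist": 0}]'

```text
time: 17.45
eef_pos: [0.4985, 0.0891, 0.2128]
ee_rot: [0.513, -0.488, 0.512, 0.487]
contact_force: [-2.8, -0.3, 7.9]
gripper_width: -0.002
```

```bash
cat > k.py <<'E'
from h import *
import sys
s,r=st()
u=(S-C)/np.linalg.norm(S-C);n_=np.array([u[1],-u[0]])
for q in map(float,sys.argv[1:]):
    a=np.radians(50)-q;k=C+(.174+.06*np.cos(a)+.0015)*u+.025*n_;p=np.append(k,.161+.06*np.sin(a)+.01)
    print(q,p.round(4),(1000*r.T@(p-s["eef_pos"])).round(1))
E
python3 k.py .1 .2 .35 .5 .65 .8 .95 1.1
```

```text
t 17.45 pos [0.4985 0.0891 0.2128] F [-2.82 -0.26  7.86] M [-0.15  0.26 -0.01] w -0.002 q6 [ 0.085  0.292  1.784 -0.     1.063 -1.437]
[[ 0.002 -0.999  0.049]
 [-0.     0.049  0.999]
 [-1.    -0.002  0.   ]]
0.1 [0.499  0.0894 0.2129] [-0.1 -0.5  0.3]
0.2 [0.4951 0.0895 0.2084] [4.4 3.4 0.2]
0.35 [0.49   0.0897 0.201 ] [11.8  8.5  0.2]
0.5 [0.4861 0.0898 0.1928] [19.9 12.4  0.1]
0.65 [0.4835 0.0899 0.1842] [28.5 15.1  0.1]
0.8 [0.4822 0.0899 0.1754] [37.4 16.4  0.1]
0.95 [0.4822 0.0899 0.1664] [46.4 16.4  0.1]
1.1 [0.4836 0.0899 0.1575] [55.3 15.1  0.1]
```

arm_command --commands '[{"jaw": 0, "linear": [2.5, 1.8, 0.2], "twist": 0}, {"jaw": 0, "linear": [6, 4.5, 0.2], "twist": 0}, {"jaw": 0, "linear": [10, 7, 0.2], "twist": 0}, {"jaw": 0, "linear": [14.5, 9.3, 0.1], "twist": 0}, {"jaw": 0, "linear": [19, 11.5, 0.1], "twist": 0}, {"jaw": 0, "linear": [24, 13.2, 0.1], "twist": 0}, {"jaw": 0, "linear": [28.5, 14.5, 0.1], "twist": 0}]'

```text
time: 18.03
eef_pos: [0.4829, 0.0901, 0.184]
ee_rot: [0.512, -0.488, 0.512, 0.488]
contact_force: [-2.9, -0.2, 6.3]
gripper_width: 0.002
```

```bash
python3 k.py .6 .65  .8 .95 1.1
```

```text
t 18.0333 pos [0.4829 0.0901 0.184 ] F [-2.94 -0.16  6.26] M [-0.01  0.67  0.02] w 0.002 q6 [ 0.09   0.304  1.849  0.     0.989 -1.433]
[[-0.    -0.999  0.049]
 [ 0.     0.049  0.999]
 [-1.     0.     0.   ]]
0.6 [0.4842 0.0899 0.1872] [-3.2 -1.3 -0.2]
0.65 [0.4835 0.0899 0.1842] [-0.3 -0.6 -0.2]
0.8 [0.4822 0.0899 0.1754] [ 8.6  0.7 -0.2]
0.95 [0.4822 0.0899 0.1664] [17.6  0.7 -0.2]
1.1 [0.4836 0.0899 0.1575] [26.5 -0.6 -0.2]
```

arm_command --commands '[{"jaw": 0, "linear": [4, 0.2, 0], "twist": 0}, {"jaw": 0, "linear": [8, 0.6, 0], "twist": 0}, {"jaw": 0, "linear": [12, 0.7, 0], "twist": 0}, {"jaw": 0, "linear": [16, 0.7, 0], "twist": 0}, {"jaw": 0, "linear": [20, 0.4, 0], "twist": 0}, {"jaw": 0, "linear": [23, 0, 0], "twist": 0}]'

```text
time: 18.53
eef_pos: [0.483, 0.0901, 0.161]
ee_rot: [0.512, -0.487, 0.512, 0.488]
contact_force: [-6.6, 1.0, 9.8]
gripper_width: -0.001
```

```bash
python3 k.py  .95 1.1
```

```text
t 18.5333 pos [0.483  0.0901 0.161 ] F [-6.63  0.99  9.77] M [0.06 1.22 0.02] w -0.001 q6 [ 0.09   0.337  1.869  0.     0.936 -1.433]
[[-0.001 -0.999  0.049]
 [ 0.     0.049  0.999]
 [-1.     0.001  0.   ]]
0.95 [0.4822 0.0899 0.1664] [-5.4  0.8 -0.2]
1.1 [0.4836 0.0899 0.1575] [ 3.5 -0.6 -0.2]
```

arm_command --commands '[{"jaw": 0, "linear": [1, -0.2, 0], "twist": 0}, {"jaw": 0, "linear": [2, -0.4, 0], "twist": 0}, {"jaw": 0, "linear": [2.5, -0.5, 0], "twist": 0}]'

```text
time: 18.78
eef_pos: [0.4833, 0.0901, 0.1586]
ee_rot: [0.512, -0.487, 0.512, 0.488]
contact_force: [-6.6, 0.4, 8.6]
gripper_width: -0.003
```

arm_command --commands '[{"jaw": 0, "linear": [0.5, 0, 0], "twist": 0}, {"jaw": 0, "linear": [1, 0, 0], "twist": 0}]'

```text
time: 18.95
eef_pos: [0.4833, 0.0901, 0.1577]
ee_rot: [0.512, -0.487, 0.512, 0.488]
contact_force: [-5.9, 0.5, 8.8]
gripper_width: -0.002
```

arm_command --commands '[{"jaw": 0, "linear": [0.5, 0, 0], "twist": 0}, {"jaw": 0, "linear": [1, 0, 0], "twist": 0}]'

```text
time: 19.12
eef_pos: [0.4834, 0.0901, 0.1568]
ee_rot: [0.512, -0.487, 0.512, 0.488]
contact_force: [-7.0, 0.3, 12.4]
gripper_width: -0.005
```

arm_command --commands '[{"jaw": 0, "linear": [0.5, 0, 0], "twist": 0}, {"jaw": 0, "linear": [1, 0, 0], "twist": 0}]'

```text
time: 19.28
eef_pos: [0.4835, 0.0901, 0.1563]
ee_rot: [0.512, -0.488, 0.512, 0.488]
contact_force: [-10.7, -0.9, 21.3]
gripper_width: -0.003
```

arm_command --commands '[{"jaw": 0, "linear": [-2, 0, 0], "twist": 0}, {"jaw": 0, "linear": [-15, 0, 0], "twist": 0}, {"jaw": 0, "linear": [-50, 10, 0], "twist": 0}, {"jaw": 0, "linear": [-90, 40, 0], "twist": 0}, {"jaw": 0, "linear": [-120, 70, 0], "twist": 0}, {"jaw": 0, "linear": [-120, 90, 0], "twist": 0}, {"jaw": 0, "linear": [-120, 90, 0], "twist": 0}, {"jaw": 0, "linear": [-120, 90, 0], "twist": 0}]'

```text
time: 19.95
eef_pos: [0.3938, 0.0945, 0.276]
ee_rot: [0.513, -0.488, 0.511, 0.487]
contact_force: [-0.1, -0.5, -1.0]
gripper_width: -0.002
```

```bash
python3 - <<'E'
from h import *
s,r=st();T=np.eye(4);T[:3,:3]=r;T[:3,3]=s["eef_pos"];T=T@env.get_calibration("wrist")["T_tool_cam"]
for n,b in {"scene":(250,180,350,280),"top":(200,110,350,230),"wrist":None}.items():
    im,d=env.get_image(n);i=im[:,:,::-1]
    cv2.imwrite(f"pics/{n}9.png",i if b is None else cv2.resize(i[b[1]:b[3],b[0]:b[2]],None,fx=5,fy=5,interpolation=cv2.INTER_CUBIC))
    P=cloud(n,d,T if n=="wrist" else None).reshape(-1,3)
    Q=P[(np.hypot(P[:,0]-S[0],P[:,1]-S[1])<.03)&(P[:,2]>.235)&(P[:,2]<.255)]
    if len(Q):print(n,"head",len(Q),np.median(Q[:,2]),cv2.minEnclosingCircle(Q[:,:2].astype(np.float32)))
    K=P[(np.hypot(P[:,0]-.485,P[:,1]-.09)<.02)&(P[:,2]>.13)&(P[:,2]<.225)]
    if len(K):print("knob",len(K),K.mean(0),np.percentile(K[:,2],95))
E
```

```text
t 19.95 pos [0.3938 0.0945 0.276 ] F [-0.1  -0.52 -1.  ] M [ 0.04 -0.06  0.  ] w -0.002 q6 [ 0.12   0.026  1.937 -0.     1.176 -1.402]
[[ 0.003 -0.999  0.048]
 [ 0.     0.048  0.999]
 [-1.    -0.003  0.   ]]
scene head 101 0.24282181443000972 ((0.5669472813606262, 0.061697136610746384), 0.016181476414203644)
knob 44 [0.48818643 0.08982201 0.15773825] 0.16267930643130088
top head 134 0.2427802178858839 ((0.5667571425437927, 0.06224716082215309), 0.01604372076690197)
knob 5 [0.50373879 0.09012881 0.15524242] 0.15673169178074775
```

View pics/scene9.png

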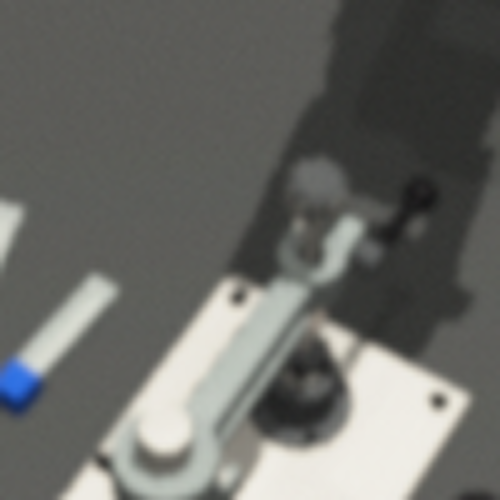

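View pics/top9.png

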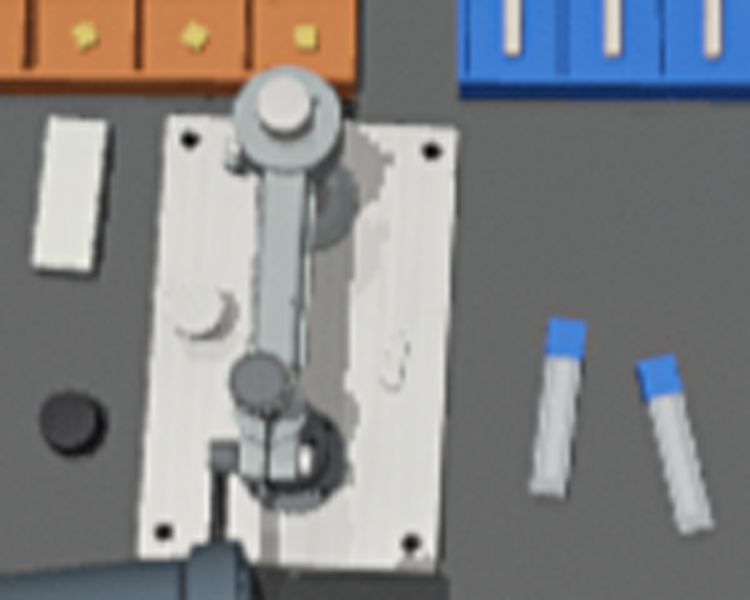

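```bash
python3 -c "
from h import *
print(env.finish_job())"
```

```text
the job is handed in; nothing more can be done
None
```

The stop is set and locked, and I handed the job in at about 20 s of the 51 s allowed. No verdict was reported.

**What I did**
- **Swing:** I gripped the rod head and swung the arm about 44° until it met the stop pin. The side force rose from about 4 N to 9 N with the rod over the sleeve.
- **Touch:** I lowered the rod in small steps until the wrist force rose from about 2.5 N to 5 N. I pressed on to a steady 7 N, which is about 4–5 N on the mill after rod friction. After letting go, I pressed the head from above with shut fingers to about 7 N, and it gave only about 0.1 mm.
- **Lock:** I pressed the lever knob down along its arc to its end stop, with a peak of about 21 N upward and 11 N sideways at the wrist. Then I backed off.

**Last checks**
- **Head position:** it is centred at (0.567, 0.062), within 1 mm of the sleeve axis. Its top is at 0.2428 m, the same as before clamping.
- **Lever:** the picture shows it down. At the end stop the fingertips stood at 0.1563 m, where a fully down knob would have its top at 0.1575 m.
- **Lever, less certain:** after release, the scene-camera points on the knob averaged 0.158 m with the highest near 0.163 m. That is coarse and close to the 0.1635 m I calculate for the 1.0 rad limit. The top camera had only 5 points on the knob, so it could not settle this.
- **Bystanders:** those near the stand look unmoved in the close-ups; I did not re-measure any of them, including the calliper and the screwdriver.
- **Foot contact after clamping:** I did not measure it directly. I infer it from the unchanged head height and the preload.

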